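# Close the crosswise second layer of relay cases on a dispatch pallet

### The arm

A 6-joint arm with a two-finger parallel gripper is mounted at the origin on the work surface. World frame = base frame: x ahead of the robot, y to its left, z up, the work surface at z = 0. Lengths are in m, angles in degrees, forces in N, time in s.
With the tool pointing down it reaches from about 0.35 to 0.875 m from the base axis. Payload 4.2 kg.
Tool frame: the origin (TCP) lies at the very end of the fingers, on their centre line; the grasp point (between the pads) lies 19 mm behind it; z points along the fingers, y is the line along which they close (so a half turn about z gives the same grasp; the last joint's range is limited). The gripper opens to 87 mm and grips with 3 to 60 N. Pads are 19 mm wide; open, the fingers measure 117 mm over their backs; the gripper's body (75 mm by 190 mm) begins 51 mm behind the grasp point.
Start: joints at [91.077, 22.042, 0.453, 0, -68.411, -14.817], TCP at [0.148, 0.607, 0.223] pointing down, gripper open.
Joint ranges: [-179.83, 179.83], [-69.29, 118.12], [-61.27, 80.66], [-181.25, 117.63], [-171.15, -9.14], [-177.46, 177.46]. Speed limits (degrees/s): [159.86, 159.86, 180, 180, 180, 180].

### API

Orientations are given as a 3x3 rotation matrix whose columns are the frame's x, y, z axes.
In Python, from station import arm gives the robot as it stands. The module is installed in compiled form; this text tells all that it offers.
- The arm moves only by the shell command python3 -m pendant 'ROWS'. ROWS is JSON, one flat list of numbers, 7 for each row, row after row: the finger opening in mm, from 0 to 87, then the shift along the world's x, y, z in mm, then the turn, a rotation vector about the world's x, y, z in degrees. A call has 1 to 20 rows; each row shifts and turns the commanded pose from where the row before left it; what a row does not reach is not made up. A row lasts 1/8 s, in which the tool goes at most 62.5 mm and 10.7 degrees, less where a joint would pass 70% of its speed; a pose out of reach is approached as far as the arm can. A call with a gripper value outside its range is refused whole. The fingers move at their own pace and stop on an object; the grip force is fixed at half the most. Time passes only in rows, so rows that do not move let the fingers close. It gives the time, the measured TCP pose, the force, the opening and the grip force at its end, in the units of the state.
- arm.sense(): the state, without advancing time (a new reading comes with each control period).
- arm.get_image(name): name is "scene" or "top"; returns the picture (400x640x3 uint8, red, green, blue); there is no depth.
- arm.camera_info(name): a dict with "fx", "fy", "cx", "cy" (pixels), "D" ([k1, k2, p1, p2, k3] as OpenCV has them; the pictures are not rectified), "view" (4x4, takes a point from world to camera coordinates). Camera axes: x right, y down, z forward; pixel columns grow to the right and rows downward; lengths in m; the calibration is good to about 2 mm. A picture is of the moment at which its call begins. camera_info takes no time and is no camera call.
- arm.job_done(): hands the job in; it is judged then, once.
The state is a dict: "clock": time; "joint_positions": joint angles; "joint_velocities": joint speeds; "joint_efforts": joint torques, N m; "tcp_pos": TCP position; "ee_rot": TCP orientation; "wrist_force": force on the tool from outside, world axes, zero at the start; "moment": the same for the moment, N m; "grip_width": finger opening in m; "finger_force": force on a finger pad.
Only numpy, scipy, OpenCV 4.12 (cv2) and the standard library are available. Lean on these libraries where they do the work, as an engineer would, in place of code of your own. Each camera call takes 0.05 s, during which the arm holds its last target. There are 200 camera calls.

### The job

Take the two grey relay cases off the sloping rack and lay them flat, side by side, as the second layer on the small pallet, crosswise over the two already there. Finish one before the other: press the first firmly home into the corner of the pallet's two steel stops, then bring the second up against the same side stop and press it firmly against the first, so that no gap is left, feeling for the contact rather than ramming. Set the cases down without dropping them, keep the lower layer in place and leave the other things on the table alone.

Things in the scene. Friction and masses are not known exactly. Their poses are not given: they have to be found in the camera images.
- case_a: Grey relay transit case, a plain closed box 140 x 60 x 45 mm, 0.24 to 0.5 kg. Origin: centre of its 140 x 60 underside; own x along its 140 mm length, y across its 60 mm width, z out of its lid. Both ends and both sides are alike. Starts lying lid up on the sloping rack, its length up the slope, its lower end against the rack's lip.
- case_b: Grey relay transit case, a plain closed box 140 x 60 x 45 mm, 0.24 to 0.5 kg. Origin: centre of its 140 x 60 underside; own x along its 140 mm length, y across its 60 mm width, z out of its lid. Both ends and both sides are alike. Starts beside case_a on the rack.
- rack: Fixed sloping steel rack 150 mm deep, 230 mm wide, 95 mm high at its back. Origin: centre of its footprint on the table; x from its low front to its high back, y along its width. Its flat top plate rises towards +x at 28 degrees (0.489 rad); a 14 mm lip runs along the low edge. The cases lie on it 100 to 124 mm apart, each underside's centre 51 mm above the table.
- pallet: Fixed wooden pallet, deck 180 x 180 mm, deck top 30 mm above the table, with steel stop fences at its back (+x) and right (-y) sides, open at the others. Origin: centre of the footprint on the table; z up. Pressed home, the second layer's cases lie lengthwise along its y, the first centred at about x = 40, y = 0 mm, the second at x = -20, y = 0 mm.
- back_stop (a point): Top middle of the back fence's inner face (plane x = 70 mm of the pallet), 105 mm above the table, 30 mm above the lower layer's top; rigid. Fingers do not fit between a case at home and the fence: set it down about 27 mm short, then push it home. Sliding a case takes 1 to 8 N, more if the fingers also bear down on it; a rise above that means it has met the stop or the other case.
- side_stop (a point): Top middle of the side fence's inner face (plane y = -70 mm of the pallet), 105 mm above the table; rigid. One end of each second-layer case touches it; their other ends overhang the lower layer by 20 mm.
- layer_top (a point): Point on the lower layer's flat top, 75 mm above the table, over the pallet's origin. The lower cases lie lengthwise along the pallet's x, in the corner of the stops, covering x -70 to 70 and y -70 to 50 mm of the pallet's frame.
- low_a: Grey relay transit case, a plain closed box 140 x 60 x 45 mm, 0.24 to 0.5 kg. Origin: centre of its 140 x 60 underside; own x along its 140 mm length, y across its 60 mm width, z out of its lid. Both ends and both sides are alike. Lower layer, lying on the pallet against the side fence, loose.
- low_b: Grey relay transit case, a plain closed box 140 x 60 x 45 mm, 0.24 to 0.5 kg. Origin: centre of its 140 x 60 underside; own x along its 140 mm length, y across its 60 mm width, z out of its lid. Both ends and both sides are alike. Lower layer, lying on the pallet beside low_a, loose.
- housing: Bystander: open amber relay housing with a crack, about 90 x 70 x 56 mm, origin under its centre.
- pole_1: Bystander: dark iron pole piece, a 90 mm long bar with a round head, 24 mm high, origin under its bar's centre, x along it.
- pole_2: Bystander: a second pole piece like pole_1.
- carrier: Bystander: white porcelain fuse carrier 85 x 30 x 30 mm, origin under its centre.
- hook: Bystander: chrome spring hook 105 mm long, 18 mm high, origin under its middle.
There are look-alikes about, which are no part of the job. Leave any orange look-alike of the low_b alone.

How it is judged (in metres and radians):
On the way, in this order (a step that is already met when the one before it is completed fails the run):
1. one case lies crosswise on the lower layer, home in the corner of the stops, and is pressed against them with more than 2 N (((x of case_a in the frame of pallet between 0.037 and 0.043 m and y of case_a in the frame of pallet between -0.003 and 0.003 m and z of case_a in the frame of pallet between 0.071 and 0.079 m and angle between the x axis of case_a and the y axis of pallet, either way round below 0.04 rad and angle between case_a's own z axis and vertical below 0.05 rad and contact force between case_a and pallet above 2 N) or (x of case_b in the frame of pallet between 0.037 and 0.043 m and y of case_b in the frame of pallet between -0.003 and 0.003 m and z of case_b in the frame of pallet between 0.071 and 0.079 m and angle between the x axis of case_b and the y axis of pallet, either way round below 0.04 rad and angle between case_b's own z axis and vertical below 0.05 rad and contact force between case_b and pallet above 2 N))).
2. the other lies beside it, against the side stop, and is pressed against the first with more than 2 N (((x of case_a in the frame of pallet between 0.037 and 0.043 m and y of case_a in the frame of pallet between -0.003 and 0.003 m and z of case_a in the frame of pallet between 0.071 and 0.079 m and angle between the x axis of each of case_a, case_b and the y axis of pallet, either way round below 0.04 rad and angle between each of case_a, case_b's own z axis and vertical below 0.05 rad and x of case_b in the frame of pallet between -0.023 and -0.017 m and y of case_b in the frame of pallet between -0.003 and 0.003 m and z of case_b in the frame of pallet between 0.071 and 0.079 m and contact force between case_a and case_b above 2 N) or (x of case_b in the frame of pallet between 0.037 and 0.043 m and y of case_b in the frame of pallet between -0.003 and 0.003 m and z of case_b in the frame of pallet between 0.071 and 0.079 m and angle between the x axis of each of case_b, case_a and the y axis of pallet, either way round below 0.04 rad and angle between each of case_b, case_a's own z axis and vertical below 0.05 rad and x of case_a in the frame of pallet between -0.023 and -0.017 m and y of case_a in the frame of pallet between -0.003 and 0.003 m and z of case_a in the frame of pallet between 0.071 and 0.079 m and contact force between case_b and case_a above 2 N))).
At the end, for the whole second after the job is handed in: Cases centred at x 40 and x -20 mm, y 0 of the pallet frame, each within 3 mm, lengthwise along its y within 0.04 rad, lying flat 75 mm above the table (within 4 mm); both lower cases within 6 mm of their places, along its x within 0.04 rad; all four at rest (((x of case_a in the frame of pallet between 0.037 and 0.043 m and y of case_a in the frame of pallet between -0.003 and 0.003 m and z of case_a in the frame of pallet between 0.071 and 0.079 m and angle between the x axis of each of case_a, case_b and the y axis of pallet, either way round below 0.04 rad and angle between each of case_a, case_b's own z axis and vertical below 0.05 rad and x of case_b in the frame of pallet between -0.023 and -0.017 m and y of case_b in the frame of pallet between -0.003 and 0.003 m and z of case_b in the frame of pallet between 0.071 and 0.079 m) or (x of case_b in the frame of pallet between 0.037 and 0.043 m and y of case_b in the frame of pallet between -0.003 and 0.003 m and z of case_b in the frame of pallet between 0.071 and 0.079 m and angle between the x axis of each of case_b, case_a and the y axis of pallet, either way round below 0.04 rad and angle between each of case_b, case_a's own z axis and vertical below 0.05 rad and x of case_a in the frame of pallet between -0.023 and -0.017 m and y of case_a in the frame of pallet between -0.003 and 0.003 m and z of case_a in the frame of pallet between 0.071 and 0.079 m)) and x of low_a in the frame of pallet between -0.006 and 0.006 m and y of low_a in the frame of pallet between -0.046 and -0.034 m and z of low_a in the frame of pallet between 0.026 and 0.034 m and angle between the x axis of each of low_a, low_b and the x axis of pallet, either way round below 0.04 rad and angle between each of low_a, low_b's own z axis and vertical below 0.05 rad and x of low_b in the frame of pallet between -0.006 and 0.006 m and y of low_b in the frame of pallet between 0.014 and 0.026 m and z of low_b in the frame of pallet between 0.026 and 0.034 m and linear speed of each of case_a, case_b, low_a, low_b below 0.01 m/s and angular speed of each of case_a, case_b, low_a, low_b below 0.05 rad/s); the robot touches nothing.
It fails at once if a bystander moved by more than 20 mm (distance of any of housing, pole_1, pole_2, carrier, hook from where it was at the start of the episode above 0.02 m).
It fails at once if a case dropped or banged on the lower layer (over 60 N) (contact force between any of case_a, case_b and low_a above 60 N or contact force between any of case_a, case_b and low_b above 60 N).
It fails at once if a case rammed against the stops or the other case (over 60 N) (contact force between any of case_a, case_b and pallet above 60 N or contact force between case_a and case_b above 60 N).
It also fails if it takes over 64 s, if anything falls off the work surface, if the arm or the gripper's body presses on something with over 40 N, if the wrist force passes 120 N, or if a joint passes its speed limit or range.

## Working session

There is one attempt and no reset: what is moved stays moved. The work goes in short steps, Python scripts to look and compute and a shell command to move; the robot and the scene stay as the last step left them, time stands still between calls to the robot, and variables do not carry over. Pictures are saved under pics/ and viewed, at most 10 in all, crops included, and the job is handed in when it is done.

```bash
mkdir -p pics; python3 - <<'E'
from station import arm
import cv2
for n in("scene","top"):
    im=arm.get_image(n); cv2.imwrite(f"pics/{n}0.png",im[:,:,::-1]); c=arm.camera_info(n); print(n,c)
s=arm.sense(); print(s)
E
```

```text
scene {'fx': 402.16171793381045, 'fy': 402.16171793381045, 'cx': 320.6176352260666, 'cy': 205.05684356558194, 'D': array([-0.08957499,  0.        ,  0.        ,  0.        ,  0.        ]), 'view': array([[-0.0867967 ,  0.99606085,  0.01814154,  0.09278677],
       [ 0.73579417,  0.07637252, -0.67288497, -0.34416543],
       [-0.67161989, -0.04505575, -0.73952465,  1.50146216],
       [ 0.        ,  0.        ,  0.        ,  1.        ]])}
top {'fx': 504.72966636127154, 'fy': 504.72966636127154, 'cx': 319.86393124113584, 'cy': 199.5053129632688, 'D': array([-0.09338512,  0.        ,  0.        ,  0.        ,  0.        ]), 'view': array([[ 0.00985297, -0.99991975, -0.00796317, -0.05657898],
       [-0.99036953, -0.00865844, -0.13817825,  0.5751902 ],
       [ 0.13809822,  0.00924794, -0.99037536,  1.08946679],
       [ 0.        ,  0.        ,  0.        ,  1.        ]])}
{'clock': 0.1, 'joint_positions': array([ 9.10780821e+01,  2.20865662e+01,  3.88137989e-01, -2.45618382e-02,
       -6.84116790e+01, -1.48165511e+01]), 'joint_velocities': array([ 0.01787206, -0.10630104,  0.14952395,  0.15434845,  0.00864273,
        0.03952089]), 'joint_efforts': array([ 6.04865581e-04, -3.91693175e+01,  1.87932765e+01,  4.23190847e+00,
        1.33821930e-02, -7.64228480e-05]), 'tcp_pos': array([0.14829088, 0.60660197, 0.22157235]), 'ee_rot': array([[ 9.71352343e-01, -2.37643631e-01, -3.62386046e-04],
       [-2.37643883e-01, -9.71350433e-01, -1.92885936e-03],
       [ 1.06377300e-04,  1.95972089e-03, -9.99998074e-01]]), 'wrist_force': array([-0.70010482,  0.01084761, -0.68082877]), 'moment': array([ 0.01715795, -0.04136142,  0.07308217]), 'finger_force': 0.0, 'grip_width': 0.0868147247025144}
```

View pics/scene0.png

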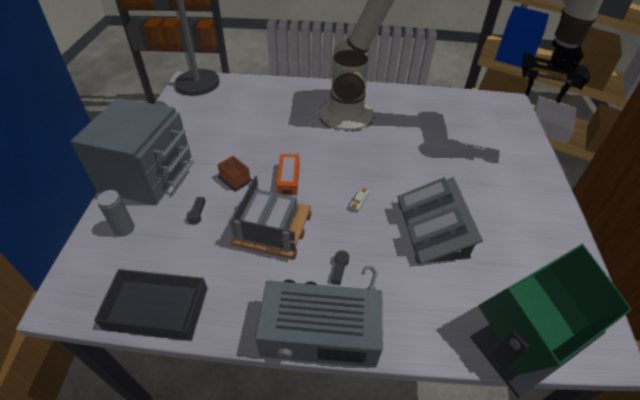

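View pics/top0.png

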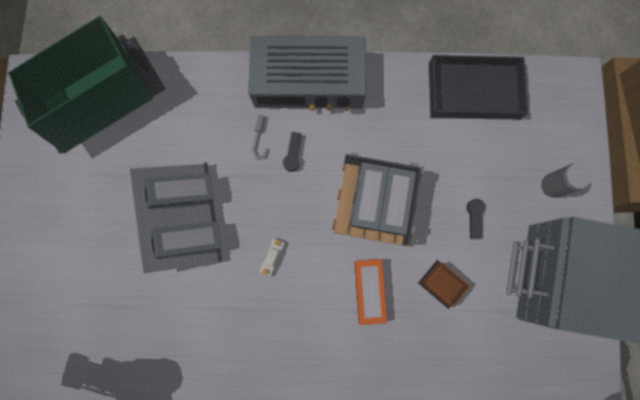

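The scene picture shows the rack at about (438,220) and the pallet at about (270,220). In the top view the rack is at about (178,217), with cases at (180,189) and (187,240). The pallet there is at about (378,200), with fences at image top and right. I'll enlarge the top view to pick corners.

```bash
python3 - <<'E'
import cv2,numpy as np
t=cv2.imread("pics/top0.png");s=cv2.imread("pics/scene0.png")
f=lambda im,x,y,w,h:cv2.resize(np.clip(im[y:y+h,x:x+w]*1.6,0,255).astype(np.uint8),None,fx=4,fy=4,interpolation=cv2.INTER_CUBIC)
a=f(t,120,150,130,130);b=f(s,390,165,100,130) 
cv2.imwrite("pics/c1.png",a[:, :]) ; 
cv2.imwrite("pics/c1.png",np.hstack([a[:,:430],b[:, :370]]))
cv2.imwrite("pics/c2.png",np.hstack([f(t,325,145,105,110)[:, :420],f(s,225,175,95,110)[:,:380]]))
E
```

```text
(no output)
```

View pics/c1.png

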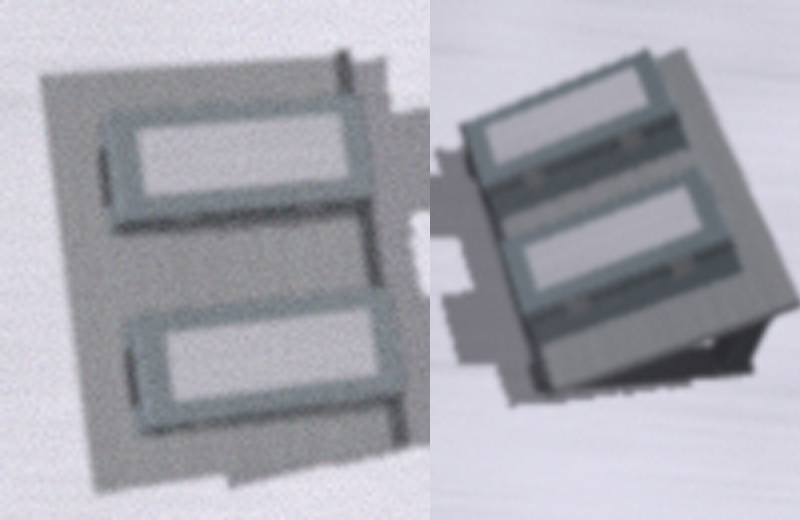

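View pics/c2.png

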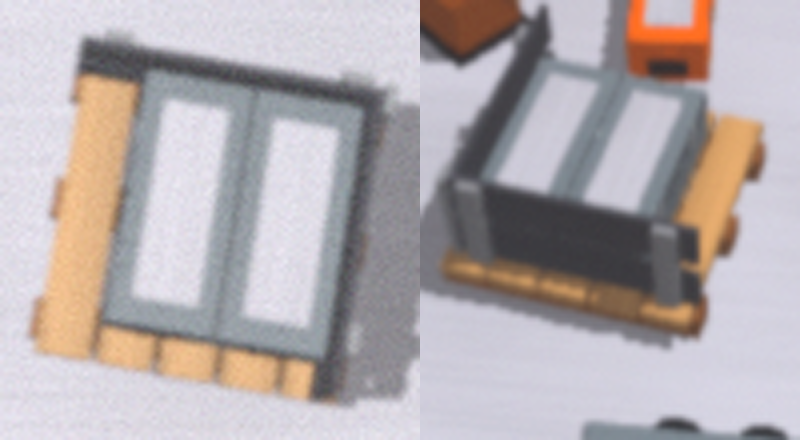

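The first crop pair shows the lip on the right in the top view (low end towards -y), with the slope rising to image left (+y). The lid labels are clean white rectangles. The second pair shows the lower cases' labels at about (370,196) and (397,200) in the top view, with the fences above and right. I'll cast the label contours onto the lid planes.

```bash
cat > h.py <<'E'
import cv2,numpy as np
from station import arm
def label(im,seed):
    g=cv2.resize(cv2.GaussianBlur(cv2.cvtColor(im,cv2.COLOR_RGB2GRAY),(3,3),0),None,fx=4,fy=4,interpolation=cv2.INTER_CUBIC)
    x,y=[int(4*v) for v in seed]; w=130
    x0,y0=max(x-w,0),max(y-w,0); p=g[y0:y+w,x0:x+w]
    th=(np.median(g[y-12:y+12,x-12:x+12])+np.percentile(p,15))/2
    _,l=cv2.connectedComponents((p>th).astype(np.uint8)); m=(l==l[y-y0,x-x0]).astype(np.uint8)
    c=max(cv2.findContours(m,cv2.RETR_EXTERNAL,cv2.CHAIN_APPROX_NONE)[0],key=cv2.contourArea)[:,0]+[x0,y0]
    return (c+.5)/4-.5
def rays(n,px):
    c=arm.camera_info(n);K=np.array([[c['fx'],0,c['cx']],[0,c['fy'],c['cy']],[0,0,1]])
    u=cv2.undistortPoints(np.float64(px).reshape(-1,1,2),K,c['D'])[:,0]
    R=c['view'][:3,:3];d=np.c_[u,np.ones(len(u))]@R
    return -R.T@c['view'][:3,3],d
def onplane(n,px,p0,nrm):
    o,d=rays(n,px); t=((p0-o)@nrm)/(d@nrm); return o+d*t[:,None]
def fit(n,im,seed,p0,ex,ey):
    """label rect on plane through p0 spanned by ex,ey -> centre, long-axis angle from ex, size"""
    P=onplane(n,label(im,seed),p0,np.cross(ex,ey)); q=np.c_[(P-p0)@ex,(P-p0)@ey]
    (cx,cy),(w,h),a=cv2.minAreaRect(np.float32(q*1000))
    if w<h: a+=90;w,h=h,w
    a=(a+90)%180-90
    return p0+ex*cx/1000+ey*cy/1000,a,(w,h)
E
python3 - <<'E'
from h import *
im={n:cv2.imread(f"pics/{n}0.png")[:,:,::-1].copy() for n in("scene","top")}
X,Y,Z=np.eye(3)
for n,ss in(("top",[(370,196),(397,200)]),("scene",[(256,206),(280,210)])):
    for s in ss: print(n,fit(n,im[n],s,np.array([.5,-.15,.075]),X,Y))
yaw=np.radians(90)
for it in range(3):
    x=np.array([np.cos(yaw),np.sin(yaw),0]); ex=x*np.cos(.489)+Z*np.sin(.489); ey=np.cross(Z,x)
    A=[]
    for n,ss in(("top",[(180,189),(187,240)]),("scene",[(424,194),(436,225)])):
        for s in ss:
            # reference at lid centre height 0.0907
            p=onplane(n,[s],np.array([0,0,.0907]),Z)[0]
            for _ in range(4):
                c,a,wh=fit(n,im[n],s,p,ex,ey); p=c.copy()
                p=p-ex*((c[2]-.0907)/ex[2]) if False else p
                # recentre: ray to label centre at lid height
                v=arm.camera_info(n); R=v['view'];o=-R[:3,:3].T@R[:3,3]; d=c-o; p=o+d*((.0907-o[2])/d[2])
            A.append(a); print(it,n,p,a,wh)
    print(np.degrees(yaw),A); yaw+=np.radians(np.mean(A[:2]))
E
```

```text
top (array([ 0.58125555, -0.15980812,  0.075     ]), -9.649070739746094, (111.2893295288086, 37.3276481628418))
top (array([ 0.57100672, -0.21953652,  0.075     ]), -9.611892700195312, (112.3931884765625, 38.71271896362305))
scene (array([ 0.5272764 , -0.21895853,  0.075     ]), 6.298629283905029, (187.94927978515625, 71.51222229003906))
scene (array([ 0.55743947, -0.13065503,  0.075     ]), 5.813819408416748, (232.63833618164062, 121.8774185180664))
0 top [0.59111768 0.24942    0.0907    ] 9.64518928527832 (111.09134674072266, 36.43935012817383)
0 top [0.48302778 0.22858998 0.0907    ] 9.690999984741211 (110.45084381103516, 36.64733123779297)
0 scene [0.48347396 0.2307299  0.0907    ] 9.824289321899414 (110.72608184814453, 40.469181060791016)
0 scene [0.59111067 0.25114473 0.0907    ] 10.188300132751465 (114.01467895507812, 44.329769134521484)
90.0 [9.64518928527832, 9.690999984741211, 9.824289321899414, 10.188300132751465]
1 top [0.59113708 0.24952823 0.0907    ] 1.1671223640441895 (110.97459411621094, 36.9149055480957)
1 top [0.48314742 0.22873824 0.0907    ] 1.0428425073623657 (110.54142761230469, 36.835758209228516)
1 scene [0.48354529 0.23068424 0.0907    ] 0.8828556537628174 (110.7060775756836, 37.62568664550781)
1 scene [0.59117992 0.2510912  0.0907    ] 1.3016927242279053 (113.95240020751953, 41.664955139160156)
99.66809463500977 [1.1671223640441895, 1.0428425073623657, 0.8828556537628174, 1.3016927242279053]
2 top [0.59113926 0.24953658 0.0907    ] 0.19279582798480988 (110.98410034179688, 36.984130859375)
2 top [0.48314959 0.22874396 0.0907    ] 0.06779161840677261 (110.5608139038086, 36.87070846557617)
2 scene [0.48354926 0.23068438 0.0907    ] -0.09572601318359375 (110.7048568725586, 37.3381233215332)
2 scene [0.59118331 0.25109367 0.0907    ] 0.3210868239402771 (113.94396209716797, 41.3941535949707)
100.77307707071306 [0.19279582798480988, 0.06779161840677261, -0.09572601318359375, 0.3210868239402771]
```

```bash
cat > k.py <<'E'
import numpy as np
from scipy.spatial.transform import Rotation as R
from station import arm
def col(x,y,z): return np.c_[x,y,z]
yr=np.radians(100.9); ux=np.array([np.cos(yr),np.sin(yr),0]); Z=np.array([0,0,1.])
ex=ux*np.cos(.489)+Z*np.sin(.489); n=-ux*np.sin(.489)+Z*np.cos(.489); ey=np.cross(Z,ux)
Rg=col(np.cross(ey,-n),ey,-n)   # tool y = rack y (-169 deg)
yp=np.radians(-9.65); px=np.array([np.cos(yp),np.sin(yp),0]); py=np.cross(Z,px); O=np.array([.5778,-.1798,0])
Rp=col(np.cross(-px,-Z),-px,-Z)
lid={'a':np.array([.5911,.2503,.0907]),'b':np.array([.4833,.2297,.0907])}
def pal(x,y,z): return O+(px*x+py*y)/1000+Z*z/1000
def go(p,Rt=None):
    s=arm.sense(); d=(np.array(p)-s['tcp_pos'])*1000
    r=np.degrees((R.from_matrix(Rt)*R.from_matrix(s['ee_rot']).inv()).as_rotvec()) if Rt is not None else 0
    print('shift',d.round(1),'turn',np.round(r,2)); 
def inpal():
    s=arm.sense(); d=s['tcp_pos']-O; print('t',round(s['clock'],2),'tcp pal',np.round([d@px*1000,d@py*1000,d[2]*1000],1),'F pal',np.round([s['wrist_force']@px,s['wrist_force']@py,s['wrist_force'][2]],1),'w',round(s['grip_width']*1000,1),'ff',round(s['finger_force'],1))
E
python3 -c "
from k import *
go(lid['b']+.045*n,Rg); print(n,ex,ey,px,py)"
```

```text
shift [ 339.  -397.7  -91.1] turn [ 21.51  20.3  -64.01]
[ 0.08882632 -0.46126855  0.88280304] [-0.16693403  0.86687614  0.46974332] [-0.98195871 -0.18909544  0.        ] [ 0.98585013 -0.16762913  0.        ] [ 0.16762913  0.98585013 -0.        ]
```

```bash
python3 -m pendant '[87,34,-40,-2,2.69,2.54,-8, 87,34,-40,-2,2.69,2.54,-8, 87,34,-40,-2,2.69,2.54,-8, 87,34,-40,-2,2.69,2.54,-8, 87,34,-40,-2,2.69,2.54,-8, 87,34,-40,-2,2.69,2.54,-8, 87,34,-40,-2,2.69,2.54,-8, 87,34,-40,-2,2.69,2.54,-8, 87,34,-40,-2,0,0,0, 87,33,-38,-3,0,0,0, 87,0,0,-30,0,0,0, 87,0,0,-40,0,0,0, 87,0,0,0,0,0,0]'; python3 -c "
from k import *
go(lid['b']-.035*n,Rg)"
```

```text
clock: 1.72
tcp_pos: [0.4853, 0.2081, 0.1284]
ee_rot: [[0.163, -0.982, -0.094], [-0.868, -0.188, 0.46], [-0.469, 0.006, -0.883]]
wrist_force: [-0.0, -0.2, 0.0]
grip_width: 0.0872
finger_force: 0.0
shift [ -5.1  37.7 -68.6] turn [ 0.1  -0.36  0.08]
```

```bash
python3 -m pendant '[87,-1,8,-14,0,-0.36,0, 87,-1,8,-14,0,0,0, 87,-1,8,-14,0,0,0, 87,-1,8,-14,0,0,0, 87,-1,6,-12.5,0,0,0, 87,0,0,0,0,0,0, 50,0,0,0,0,0,0, 50,0,0,0,0,0,0, 50,0,0,0,0,0,0, 50,0,0,0,0,0,0]'; python3 -c "
from k import *
go(lid['b']-.035*n,Rg)"
```

```text
clock: 2.98
tcp_pos: [0.4814, 0.2468, 0.0632]
ee_rot: [[0.17, -0.982, -0.084], [-0.867, -0.189, 0.462], [-0.469, -0.006, -0.883]]
wrist_force: [-2.0, -1.9, 3.3]
grip_width: 0.06
finger_force: 30.0
shift [-1.2 -0.9 -3.4] turn [-0.04  0.33 -0.  ]
```

```bash
python3 -m pendant '[50,0.9,-4.6,8.8,0,0,0, 50,1.8,-9.2,17.7,0,0,0, 50,1.8,-9.2,17.7,0,0,0, 50,1.8,-9.2,17.7,0,0,0, 50,2,-20,35,0,0,0, 50,2,-20,35,0,0,0, 50,0,0,0,0,0,0]'; python3 -c "
from k import *
go(pal(13,8,130),Rp); inpal()"
```

```text
clock: 3.85
tcp_pos: [0.495, 0.1735, 0.1991]
ee_rot: [[0.172, -0.982, -0.073], [-0.866, -0.186, 0.463], [-0.469, -0.017, -0.883]]
wrist_force: [-0.5, 1.3, -3.1]
grip_width: 0.0597
finger_force: 30.0
shift [  97.  -347.6  -69.1] turn [-28.11   0.68 -20.21]
t 3.85 tcp pal [-140.9  334.4  199.1] F pal [-0.7  1.2 -3.1] w 59.7 ff 30.0
```

```bash
python3 -m pendant '[50,5,-18,-1,-3,0.1,-2, 50,9.7,-34.8,-3,-5,0.1,-3.6, 50,9.7,-34.8,-3,-5,0.1,-3.6, 50,9.7,-34.8,-3,-5,0.1,-3.6, 50,9.7,-34.8,-3,-5,0.1,-3.6, 50,9.7,-34.8,-3,-5.1,0.1,-3.8, 50,9.7,-34.8,-3,0,0,0, 50,9.7,-34.8,-3,0,0,0, 50,9.7,-34.8,-3,0,0,0, 50,9.7,-34.8,-3,0,0,0, 50,4.7,-16.8,-2,0,0,0, 50,0,0,0,0,0,0, 50,0,0,-15,0,0,0, 50,0,0,-15,0,0,0, 50,0,0,0,0,0,0, 50,0,0,0,0,0,0]'; python3 -c "
from k import *
go(pal(13,8,100),Rp); inpal()
import cv2
for c,(x,y) in (('top',(300,130)),('scene',(200,150))):
  cv2.imwrite(f'pics/p1{c}.png',cv2.resize(arm.get_image(c)[y:y+140,x:x+150,::-1],None,fx=2.6,fy=2.6))
cv2.imwrite('pics/p1.png',cv2.hconcat([cv2.imread('pics/p1top.png'),cv2.imread('pics/p1scene.png')]))"
```

```text
clock: 5.85
tcp_pos: [0.59, -0.1728, 0.135]
ee_rot: [[-0.169, -0.986, -0.008], [-0.986, 0.169, 0.002], [-0.0, 0.008, -1.0]]
wrist_force: [0.6, -0.2, -3.0]
grip_width: 0.0597
finger_force: 30.0
shift [  2.   -1.3 -35. ] turn [-0.11 -0.46  0.06]
t 5.85 tcp pal [ 10.8   9.  135. ] F pal [ 0.6 -0.1 -3. ] w 59.7 ff 30.0
```

View pics/p1.png

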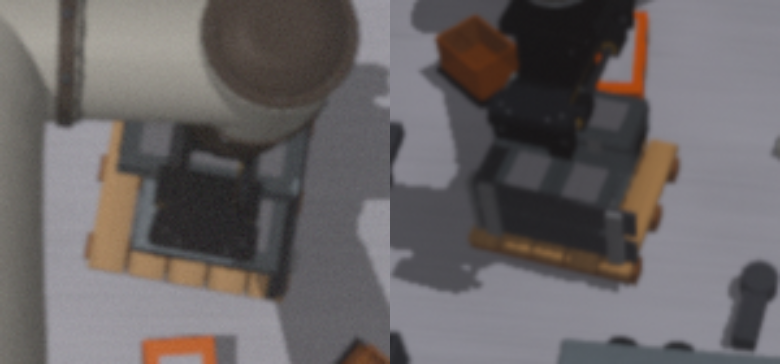

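The case is held level and crosswise above the back of the pallet: held lid at about (600,160) in the right half, pallet fully visible below. I'm lowering it now.

```bash
python3 -m pendant '[50,1,0,-10,-0.1,-0.46,0, 50,1,0,-15,0,0,0, 50,0,0,-12,0,0,0, 50,0,0,-4,0,0,0, 50,0,0,-1.5,0,0,0, 50,0,0,0,0,0,0, 50,0,0,0,0,0,0]'; python3 -c "
from k import *
inpal()"; python3 -m pendant '[50,0,0,-1,0,0,0, 50,0,0,-1,0,0,0, 50,0,0,0,0,0,0]'; python3 -c "
from k import *
inpal()"
```

```text
clock: 6.82
tcp_pos: [0.5921, -0.1732, 0.093]
ee_rot: [[-0.17, -0.986, 0.001], [-0.986, 0.17, 0.0], [-0.0, -0.001, -1.0]]
wrist_force: [0.7, -0.1, -4.7]
grip_width: 0.0599
finger_force: 30.0
t 6.83 tcp pal [13.   8.9 93. ] F pal [ 0.7 -0.  -4.7] w 59.9 ff 30.0
clock: 7.2
tcp_pos: [0.5916, -0.1731, 0.0904]
ee_rot: [[-0.17, -0.986, -0.0], [-0.986, 0.17, 0.0], [-0.0, 0.0, -1.0]]
wrist_force: [-0.6, 1.1, -4.3]
grip_width: 0.0597
finger_force: 30.0
t 7.2 tcp pal [12.5  8.9 90.4] F pal [-0.8  0.9 -4.3] w 59.7 ff 30.0
```

```bash
for i in 1 2; do python3 -m pendant '[50,0,0,-1,0,0,0, 50,0,0,0,0,0,0]' >/dev/null; python3 -c "
from k import *
inpal()"; done
```

```text
t 7.45 tcp pal [12.5  8.9 89.3] F pal [-0.1 -0.6 -3.6] w 59.8 ff 30.0
t 7.7 tcp pal [12.5  8.9 88.3] F pal [ 0.1 -0.9 -3.9] w 59.8 ff 30.0
```

```bash
for i in 1 2 3; do python3 -m pendant '[50,0,0,-0.7,0,0,0, 50,0,0,0,0,0,0]' >/dev/null; python3 -c "
from k import *
inpal()"; done
```

```text
t 7.95 tcp pal [12.7  8.9 87.9] F pal [ 0.   0.7 -2.3] w 59.8 ff 30.0
t 8.2 tcp pal [13.   8.9 87.9] F pal [-0.9 -0.1  1.4] w 60.0 ff 30.0
t 8.45 tcp pal [13.2  8.8 87.8] F pal [-3.1  0.3  5.4] w 59.7 ff 30.0
```

```bash
python3 -m pendant '[50,0,0,0.7,0,0,0, 50,-0.25,-1.5,0,0,0,0, 50,-0.25,-1.5,0,0,0,0, 50,0,0,0,0,0,0]' >/dev/null; python3 -c "
from k import *
inpal()"; for i in 1 2 3; do python3 -m pendant '[50,-0.17,-1,0,0,0,0, 50,0,0,0,0,0,0]' >/dev/null; python3 -c "
from k import *
inpal()"; done
```

```text
t 8.95 tcp pal [13.8  6.1 87.8] F pal [-0.5  1.5  5.1] w 59.8 ff 30.0
t 9.2 tcp pal [13.8  5.1 87.8] F pal [-0.   1.9  4.6] w 59.8 ff 30.0
t 9.45 tcp pal [13.8  4.1 87.8] F pal [0.1 2.2 5.6] w 59.6 ff 30.0
t 9.7 tcp pal [13.8  3.1 87.8] F pal [-0.2  2.4  5.4] w 59.5 ff 30.0
```

```bash
for i in 1 2 3 4; do python3 -m pendant '[50,-0.17,-1,0,0,0,0, 50,0,0,0,0,0,0]' >/dev/null; python3 -c "
from k import *
inpal()"; done
```

```text
t 9.95 tcp pal [13.8  2.1 87.8] F pal [-0.1  3.1  5. ] w 59.7 ff 30.0
t 10.2 tcp pal [13.8  1.8 87.8] F pal [-0.8  4.8  6.8] w 59.8 ff 30.0
t 10.45 tcp pal [13.8  1.8 87.8] F pal [-0.7  9.1  5.7] w 59.7 ff 30.0
t 10.7 tcp pal [13.7  1.7 87.8] F pal [-1.7 12.   7.1] w 59.9 ff 30.0
```

```bash
python3 -m pendant '[68,0,0,0,0,0,0, 68,0,0,0,0,0,0, 68,0,0,20,0,0,0, 68,0,0,25,0,0,0, 0,0,0,10,0,0,0, 0,-30,5,0,0,0,0, 0,-27,4.6,0,0,0,0, 0,0,0,0,0,0,0, 0,0,0,-18,0,0,0, 0,0,0,-20,0,0,0, 0,0,0,-5,0,0,0, 0,0,0,0,0,0,0]' >/dev/null;python3 -c "
from k import *
inpal()"
```

```text
t 12.2 tcp pal [-44.9  -1.5  98.7] F pal [-0.3  0.1  0.4] w 1.7 ff 0.0
```

```bash
python3 -m pendant '[0,4,-0.7,-2,0,0,0, 0,4,-0.7,0,0,0,0, 0,2,-0.34,0,0,0,0, 0,2,-0.34,0,0,0,0, 0,1,-0.17,0,0,0,0]' >/dev/null;python3 -c "
from k import *
inpal()"; for i in 1 2 3 4; do python3 -m pendant '[0,1.97,-0.34,0,0,0,0, 0,1.97,-0.34,0,0,0,0]' >/dev/null; python3 -c "
from k import *
inpal()"; done
```

```text
t 12.82 tcp pal [-31.9  -1.3  97.1] F pal [ 0.2  0.1 -0.2] w 0.6 ff 0.0
t 13.07 tcp pal [-27.9  -1.3  97.1] F pal [0.2 0.6 0. ] w 0.4 ff 0.0
t 13.32 tcp pal [-24.5  -1.4  97. ] F pal [-0.6 -0.1  1.6] w 0.6 ff 0.9
t 13.57 tcp pal [-20.1  -1.4  97. ] F pal [-1.9  0.4  0.8] w 0.2 ff 0.8
t 13.82 tcp pal [-15.9  -1.4  97. ] F pal [-1.5 -0.6  1.1] w 0.3 ff 0.7
```

```bash
for i in 1 2 3; do python3 -m pendant '[0,1.97,-0.34,0,0,0,0, 0,1.97,-0.34,0,0,0,0]' >/dev/null; python3 -c "
from k import *
inpal()"; done;  for i in 1 2 ; do python3 -m pendant '[0,0.8,-0.14,0,0,0,0, 0,0,0,0,0,0,0]' >/dev/null; python3 -c "
from k import *
inpal()"; done
```

```text
t 14.07 tcp pal [-11.9  -1.4  97. ] F pal [-1.1  0.2 -0.1] w 0.3 ff 0.7
t 14.32 tcp pal [-7.9 -1.4 97. ] F pal [-1.6 -0.3  0.6] w 0.3 ff 0.7
t 14.57 tcp pal [-3.9 -1.4 97. ] F pal [-1.   1.   0.3] w 0.2 ff 0.6
t 14.82 tcp pal [-3.  -1.4 97. ] F pal [-0.5 -0.3 -0.6] w 0.5 ff 0.4
t 15.07 tcp pal [-2.4 -1.4 97. ] F pal [-0.7  0.5  0.2] w 0.7 ff 0.5
```

```bash
for i in 1 2 3 4 5 6; do python3 -m pendant '[0,1,-0.17,0,0,0,0, 0,0,0,0,0,0,0]' >/dev/null; python3 -c "
from k import *
inpal()"; done
```

```text
t 15.32 tcp pal [-1.2 -1.4 97.1] F pal [-1.1  0.8  0.4] w 0.8 ff 0.5
t 15.57 tcp pal [-0.2 -1.4 97.1] F pal [-1.7 -0.4  0.9] w 0.7 ff 0.4
t 15.82 tcp pal [ 0.1 -1.4 97. ] F pal [-3.9  1.3  2. ] w -0.1 ff 1.6
t 16.07 tcp pal [ 0.1 -1.4 97. ] F pal [-5.4  1.3  3.3] w 0.6 ff 3.1
t 16.32 tcp pal [ 0.2 -1.4 96.9] F pal [-7.9  1.1  4.5] w 0.3 ff 4.3
t 16.57 tcp pal [ 0.2 -1.4 96.9] F pal [-10.2   2.4   6.7] w 0.5 ff 5.6
```

```bash
python3 -m pendant '[0,-6,1,0,0,0,0, 0,-6,1,0,0,0,0, 0,0,0,50,0,0,0, 87,0,0,50,0,0,0, 87,0,50,0,0,0,0, 87,0,50,0,0,0,0]' >/dev/null;python3 -c "
from k import *
inpal(); go(lid['a']+.045*n,Rg)"
```

```text
t 17.32 tcp pal [-24.6  98.  198.1] F pal [-0.2  0.1 -0.7] w 22.8 ff 0.0
shift [ 25.1 308.6 -67.7] turn [28.08  0.45 20.4 ]
```

```bash
python3 -m pendant '[87,4,48,0,7,0.1,5.1, 87,4,52,0,7,0.1,5.1, 87,4,52,0,7,0.1,5.1, 87,4,52,0,7.1,0.1,5.1, 87,4,52,0,0,0,0, 87,5,52,0,0,0,0, 87,0,0,-35,0,0,0, 87,0,0,-32,0,0,0, 87,0,0,0,0,0,0]' >/dev/null;python3 - <<'E'
from k import *
from h import *
inpal(); go(lid['a']-.035*n,Rg)
im=arm.get_image('top'); cv2.imwrite('pics/t2full.png',im[:,:,::-1])
cv2.imwrite('pics/t2.png',cv2.resize(np.clip(im[140:260,310:440,::-1]*1.6,0,255).astype(np.uint8),None,fx=4,fy=4,interpolation=cv2.INTER_CUBIC))
E
```

```text
t 18.45 tcp pal [-53.5 404.4 127.2] F pal [-0.2 -0.6  1.1] w 86.9 ff 0.0
shift [ -4.9  38.6 -67.4] turn [ 0.17 -0.37 -0.16]
```

View pics/t2.png

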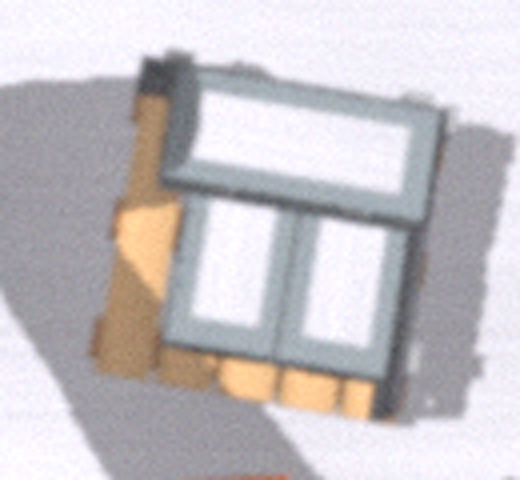

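Case b lies crosswise in the back corner, its lid centred near crop (300,145), against both fences. The lower layer is undisturbed. I'll measure it and grasp case a.

```bash
python3 - <<'E'
from k import *
from h import *
im=cv2.imread('pics/t2full.png')[:,:,::-1].copy()
c,a,wh=fit('top',im,(385,174),np.array([.6,-.18,.12]),np.eye(3)[0],np.eye(3)[1]); d=c-O
print(d@px*1000,d@py*1000,a,a-np.degrees(yp),wh)
E
python3 -m pendant '[87,-1,8,-14,0.1,-0.36,-0.1, 87,-1,8,-14,0,0,0, 87,-1,8,-14,0,0,0, 87,-1,8,-14,0,0,0, 87,-0.5,6,-11,0,0,0, 87,0,0.5,-2,0,0,0, 50,0,0,0,0,0,0, 50,0,0,0,0,0,0, 50,0,0,0,0,0,0, 50,0,0,0,0,0,0]'; python3 -c "
from k import *
go(lid['a']-.035*n,Rg)"
```

```text
40.02764067603338 -1.605691489960986 80.24011993408203 89.89011993408204 (110.42018127441406, 38.243804931640625)
clock: 19.75
tcp_pos: [0.5889, 0.2664, 0.0614]
ee_rot: [[0.17, -0.982, -0.087], [-0.866, -0.191, 0.462], [-0.47, -0.004, -0.883]]
wrist_force: [-1.5, -1.0, 2.9]
grip_width: 0.06
finger_force: 30.0
shift [-1.   0.  -1.6] turn [-0.04  0.2  -0.11]
```

Case b is home (x 40.0, square within 0.1°). Now I'll lift and carry case a.

```bash
python3 -m pendant '[50,0.9,-4.6,8.8,0,0,0, 50,1.8,-9.2,17.7,0,0,0, 50,1.8,-9.2,17.7,0,0,0, 50,1.8,-9.2,17.7,0,0,0, 50,2,-20,35,0,0,0, 50,2,-20,35,0,0,0, 50,0,0,0,0,0,0]' >/dev/null; python3 -c "
from k import *
go(pal(-47,7,165),Rp); inpal()"
```

```text
shift [ -69.8 -357.8  -32.9] turn [-28.13   0.51 -20.28]
t 20.62 tcp pal [-38.2 371.5 197.9] F pal [ 0.6  1.2 -4.1] w 59.8 ff 30.0
```

```bash
python3 -m pendant '[50,-4,-18,-1,-3,0.1,-2, 50,-7,-35,-2,-5,0.1,-3.6, 50,-7,-35,-3,-5,0.1,-3.6, 50,-7,-35,-3,-5,0.1,-3.6, 50,-7,-35,-3,-5,0.1,-3.6, 50,-7,-35,-3,-5.1,0,-3.8, 50,-7,-35,-3,0,0,0, 50,-7,-35,-3,0,0,0, 50,-7,-35,-3,0,0,0, 50,-6,-35,-3,0,0,0, 50,-4,-25,-3,0,0,0, 50,0,0,0,0,0,0, 50,0,0,0,0,0,0]' >/dev/null; python3 -c "
from k import *
go(pal(-47,7,95),Rp); inpal()"
```

```text
shift [  3.   -2.1 -67.5] turn [-0.23 -0.61  0.11]
t 22.25 tcp pal [-50.3   8.5 162.5] F pal [-0.   0.8 -4.1] w 59.9 ff 30.0
```

```bash
python3 -m pendant '[50,2,-1,-15,-0.2,-0.6,0.1, 50,1,-1,-20,0,0,0, 50,0,0,-20,0,0,0, 50,0,0,-11,0,0,0, 50,0,0,-4,0,0,0, 50,0,0,-1,0,0,0, 50,0,0,0,0,0,0]' >/dev/null; python3 -c "
from k import *
inpal()"; for i in 1 2 3; do python3 -m pendant '[50,0,0,-1,0,0,0, 50,0,0,0,0,0,0]' >/dev/null; python3 -c "
from k import *
inpal()"; done
```

```text
t 23.12 tcp pal [-46.1   6.7  92.6] F pal [-0.4  0.3 -4.3] w 59.8 ff 30.0
t 23.38 tcp pal [-46.5   6.6  91.2] F pal [ 0.  -0.6 -4.8] w 59.6 ff 30.0
t 23.62 tcp pal [-46.6   6.5  89.9] F pal [-0.   0.3 -4.3] w 59.9 ff 30.0
t 23.88 tcp pal [-46.7   6.6  88.8] F pal [ 0.6 -0.3 -4.5] w 59.8 ff 30.0
```

```bash
for i in 1 2 3 4; do python3 -m pendant '[50,0,0,-0.7,0,0,0, 50,0,0,0,0,0,0]' >/dev/null; python3 -c "
from k import *
inpal()"; done
```

```text
t 24.12 tcp pal [-46.6   6.6  88.2] F pal [-0.1  0.5 -4.4] w 59.7 ff 30.0
t 24.38 tcp pal [-46.6   6.6  87.5] F pal [-0.4 -0.1 -3.5] w 59.5 ff 30.0
t 24.62 tcp pal [-46.6   6.6  86.8] F pal [-0.3  0.4 -3.3] w 59.5 ff 30.0
t 24.88 tcp pal [-46.3   6.5  86.7] F pal [-0.8  0.1  0.6] w 59.8 ff 30.0
```

```bash
python3 -m pendant '[50,-0.25,-1.5,0,0,0,0, 50,-0.25,-1.5,0,0,0,0, 50,-0.2,-1.2,0,0,0,0, 50,0,0,0,0,0,0]' >/dev/null; python3 -c "
from k import *
inpal()"; for i in 1 2 3 4; do python3 -m pendant '[50,-0.17,-1,0,0,0,0, 50,0,0,0,0,0,0]' >/dev/null; python3 -c "
from k import *
inpal()"; done
```

```text
t 25.38 tcp pal [-45.9   2.2  86.6] F pal [1.2 0.1 0.9] w 59.5 ff 30.0
t 25.62 tcp pal [-46.    1.3  86.6] F pal [-0.   0.7  4.2] w 59.8 ff 30.0
t 25.88 tcp pal [-46.    0.4  86.6] F pal [0.  1.6 4.5] w 59.9 ff 30.0
t 26.12 tcp pal [-46.1  -0.1  86.6] F pal [-0.5  4.8  5.3] w 59.6 ff 30.0
t 26.38 tcp pal [-46.   -0.1  86.6] F pal [-1.4  8.9  6.6] w 59.9 ff 30.0
```

```bash
python3 -m pendant '[50,-0.17,-1,0,0,0,0, 68,0,0,0,0,0,0, 68,0,0,0,0,0,0, 68,0,0,20,0,0,0, 68,0,0,25,0,0,0, 0,0,0,10,0,0,0, 0,-30,5,0,0,0,0, 0,-27,4.6,0,0,0,0, 0,0,0,0,0,0,0, 0,0,0,-18,0,0,0, 0,0,0,-20,0,0,0, 0,0,0,-5,0,0,0, 0,4,-0.7,0,0,0,0, 0,4,-0.7,0,0,0,0, 0,3,-0.5,0,0,0,0, 0,0,0,0,0,0,0]' >/dev/null;python3 -c "
from k import *
inpal()"
```

```text
t 28.38 tcp pal [-92.7  -2.8  98.5] F pal [-0.1  0.2 -0.1] w 0.9 ff 0.0
```

```bash
for i in 1 2 3 4; do python3 -m pendant '[0,1.97,-0.34,0,0,0,0, 0,1.97,-0.34,0,0,0,0, 0,1.97,-0.34,0,0,0,0]' >/dev/null; python3 -c "
from k import *
inpal()"; done;  for i in 1 2 3; do python3 -m pendant '[0,1.97,-0.34,0,0,0,0, 0,0,0,0,0,0,0]' >/dev/null; python3 -c "
from k import *
inpal()"; done
```

```text
t 28.75 tcp pal [-87.1  -2.9  98.2] F pal [ 0.2 -0.2 -0.5] w 0.4 ff 0.0
t 29.12 tcp pal [-81.5  -2.9  98. ] F pal [-1.2 -0.2  1.4] w 0.3 ff 0.8
t 29.5 tcp pal [-75.1  -2.9  98.1] F pal [-1.8 -1.1  0.5] w 0.2 ff 0.7
t 29.88 tcp pal [-69.1  -2.9  98.1] F pal [-1.3 -0.2 -0.1] w 0.4 ff 0.6
t 30.12 tcp pal [-66.8  -2.9  98.2] F pal [-0.3 -0.1 -0.2] w 0.5 ff 0.2
t 30.38 tcp pal [-65.   -2.9  98.2] F pal [-0.9  1.1 -0.2] w 0.7 ff 0.3
t 30.62 tcp pal [-62.9  -2.9  98.2] F pal [-1.   0.2 -0.4] w 0.3 ff 0.3
```

```bash
for i in 1 2 3 4 5 6 7; do python3 -m pendant '[0,1,-0.17,0,0,0,0, 0,0,0,0,0,0,0]' >/dev/null; python3 -c "
from k import *
inpal()"; done
```

```text
t 30.88 tcp pal [-62.1  -2.9  98.2] F pal [-1.4  0.4  0.5] w 0.6 ff 0.5
t 31.12 tcp pal [-61.   -2.9  98.2] F pal [-1.   0.7  0.3] w 0.5 ff 0.5
t 31.38 tcp pal [-60.   -3.   98.2] F pal [-1.1  0.1 -0.1] w 0.4 ff 0.5
t 31.62 tcp pal [-59.7  -2.9  98.1] F pal [-3.4  0.4  1.3] w 0.7 ff 1.6
t 31.88 tcp pal [-59.6  -3.   98.1] F pal [-6.1  1.6  5.5] w 0.4 ff 3.1
t 32.12 tcp pal [-59.6  -3.   98.1] F pal [-7.7  1.3  5.7] w 0.4 ff 4.4
t 32.38 tcp pal [-59.5  -3.   98. ] F pal [-9.6  2.   8. ] w 0.3 ff 5.6
```

Met the first case at about -60, as expected, and pressed to about 10 N. I'll back off and check.

```bash
python3 -m pendant '[0,0,0,0,0,0,0, 0,-6,1,0,0,0,0, 0,-10,1.7,0,0,0,0, 0,0,0,50,0,0,0, 0,0,0,50,0,0,0, 0,0,60,0,0,0,0, 0,0,60,0,0,0,0, 0,0,60,0,0,0,0, 0,0,60,0,0,0,0, 0,0,60,0,0,0,0, 0,0,0,0,0,0,0]' >/dev/null;python3 - <<'E'
from k import *
from h import *
inpal()
im=arm.get_image('top'); cv2.imwrite('pics/t3full.png',im[:,:,::-1])
for s in((385,174),(378,205)):
    c,a,wh=fit('top',im,s,np.array([.6,-.18,.12]),np.eye(3)[0],np.eye(3)[1]); d=c-O
    print(d@px*1000,d@py*1000,a-np.degrees(yp),wh)
cv2.imwrite('pics/t3.png',cv2.resize(np.clip(im[140:260,310:440,::-1]*1.6,0,255).astype(np.uint8),None,fx=4,fy=4,interpolation=cv2.INTER_CUBIC))
E
```

```text
t 33.75 tcp pal [-122.9  296.5  198.2] F pal [ 0.7 -0.5 -0.1] w 0.5 ff 0.0
39.98336245807374 -0.8737762847861119 90.04264678955079 (110.58299255371094, 36.83942413330078)
-19.937696383371307 -0.724045161492117 89.99223937988282 (114.02953338623047, 39.96149444580078)
```

View pics/t3.png

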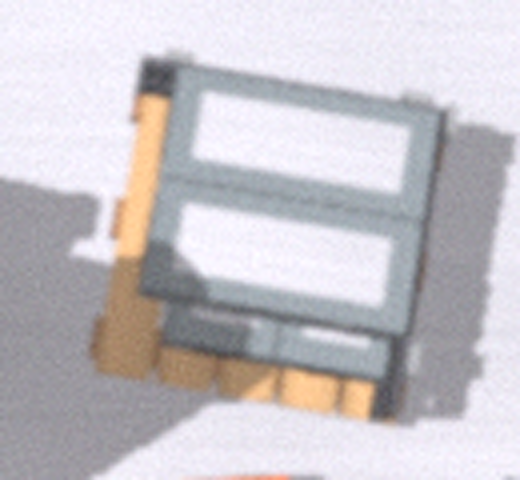

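The two cases lie flush side by side, lids at crop (300,145) and (285,250). They measure x 40.0 and -19.9 and are square, both against the side stop. The lower layer is in place.

```bash
python3 -c "
from station import arm
print(arm.job_done())"
```

```text
the job is handed in; nothing more can be done
None
```

I laid both cases crosswise on the lower layer and pressed each home at about 10 N; the last picture puts them at x 40.0 and -19.9 mm, both within 1 mm of y 0 and with no gap, and I handed the job in at about 34 s (the hand-in returned no verdict).

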